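Brush out the open jar

ROBOT

A 6-joint arm with a two-finger parallel gripper is mounted at the origin on a cart in front of the work surface, level with it; the furniture and walls round the work are solid. World frame = base frame: x ahead of the robot, y to its left, z up, the work surface at z = 0. Lengths are in mm, angles in rad, forces in N, time in s.
With the tool pointing down it reaches from about 325 to 875 mm from the base axis. Payload 4.4 kg.
Tool frame: the origin (TCP) lies midway between the tips of the shut fingers; the grasp point (between the pads) lies 19 mm behind it; z points along the fingers, y is the direction in which the jaws open and shut (so a half turn about z gives the same grasp; the last joint's range is limited). The gripper opens to 85 mm and grips with 20 to 120 N. Pads are 22 mm wide; open, the fingers measure 114 mm over their backs; the gripper's body (76 mm by 85 mm) begins 54 mm behind the grasp point. The pads swing forward as they close: fully open they stand 13 mm farther back than shut.
Start: joints at [0.994, 0.207, 1.542, -0, 1.393, -0.15], TCP at [238.036, 523.418, 231.282] pointing down, gripper open.
Joint ranges: [-2.73, 2.73], [-0.86, 2.22], [0.23, 2.46], [-1.11, 4.25], [0.08, 2.63], [-2.82, 2.82]. Speed limits (rad/s): [2.79, 2.79, 3.14, 3.14, 3.14, 3.14].

INTERFACE

Orientations are given as a unit quaternion [x, y, z, w].
In Python, from bench import manip gives the robot as it stands. The module is installed in compiled form; this text tells all that it offers. Calls block until the motion is done:
- manip.movep(position, orientation): joint-space move of the TCP to a pose.
- manip.move_l(position, max_speed=150, frame=None): straight line of the TCP; frame=None keeps the orientation; max_speed is the mean speed in mm/s.
- manip.move_joints(angles): joint-space move.
- manip.grip(opening): finger opening in mm; the grip force is fixed at half the most; returns when the fingers have stopped.
- manip.sleep(seconds).
- manip.solve_ik(position, orientation): joint angles nearest the present ones, or None.
- manip.read_camera(name): name is "scene" or "side" or "wrist"; returns a dict with "image" (420x560x3 uint8, red, green, blue), "range_z" (420x560 float32, mm along the optical axis (not along the pixel's ray), 0 where there is no reading), "K" (3x3 intrinsics, pixels), "dist_coeffs" ([k1, k2, p1, p2, k3] as OpenCV has them; the pictures are not rectified), "rvec" (rotation vector, rad) and "tvec" (3), from world to camera coordinates, as OpenCV has them. Camera axes: x right, y down, z forward; pixel columns grow to the right and rows downward; lengths in mm; the calibration is good to about 2 mm. A picture is of the moment at which its call begins.
A pose or a line that the arm cannot do raises manip.PlanningError and nothing moves.
- manip.job_done(): hands the job in, once; it reports no verdict.
Readings, each from a call of its own:
- manip.read_time(): time.
- manip.read_joints(): joint angles.
- manip.read_qd(): joint speeds.
- manip.read_joint_efforts(): joint torques, N m.
- manip.read_ee_pos(): TCP position.
- manip.read_orientation(): TCP orientation.
- manip.read_ft_force(): force on the tool from outside, world axes, zero at the start.
- manip.read_wrist_torque(): the same for the moment, N m.
- manip.read_finger_gap(): finger opening in mm.
Only numpy, scipy, OpenCV 4.12 (cv2) and the standard library are available. Lean on these libraries where they do the work, as an engineer would, in place of code of your own. Each camera call takes 0.05 s, during which the arm holds its last target.

TASK

Take the upright jar brush out of its stand by the handle and brush out the one open, empty glass jar: push the bristles down to the bottom of the jar, draw them up well past half the jar's height, and push them down to the bottom once more. Then hang the brush back in its stand, upright with its round guard resting on the stand's mouth, and let go. Keep the jar standing about where it is.

Things in the scene. Friction and masses are not known exactly. Their poses are not given: they have to be found in the camera images.
- jar_brush: Upright bottle brush, 182 mm long, loose, about 90 g, hanging in the stand at the start. Origin at its lower tip, z axis along the brush up to the handle's top; round, so its yaw means nothing. From the tip: white bristle head 28 mm in diameter up to 68 mm, thin steel stem up to 105 mm, grey guard disc 72 mm in diameter from 105 to 112 mm, white round handle 22 mm in diameter with thin grey rings from 112 to 182 mm. Grip it across the handle about 155 mm above the tip
- brush_stand: Brush stand fixed to the table: grey foot 84 mm in diameter with an upright plain aluminium tube, 54 mm outside, 48 mm bore, its open mouth 115 mm above the table. Origin at the centre of the underside (on the table), z up. The brush hangs with its guard disc on the tube's mouth, its tip then 10 mm above the stand's origin. From episode to episode it changes places with the jars
- empty_jar: Open, empty clear glass jar without a cap, 66 mm in diameter, 87 mm high, loose, 130 g, standing upright. Origin at the centre of its underside, z up. Inside floor 6 mm above the origin; mouth about 48 mm wide inside. The similar jars near it are filled and have tan caps, 66 mm in diameter, 91 mm high; these and the stand and the open jar keep 100 mm or more between centres

How it is judged (in metres and radians):
On the way, in this order (a step that is already met when the one before it is completed fails the run):
1. the brush's tip is down at the bottom of the open jar (tip within 22 mm above the jar's underside, within 25 mm of its axis) (horizontal distance between jar_brush and empty_jar below 0.025 m and z of jar_brush in the frame of empty_jar between 0 and 0.022 m), for 0.05 s.
2. the brush is drawn up over the jar's axis, its tip more than 45 mm above the jar's underside (horizontal distance between jar_brush and empty_jar below 0.03 m and z of jar_brush in the frame of empty_jar above 0.045 m), for 0.05 s.
3. the brush's tip is down at the bottom of the open jar again, as before (all of step 1), for 0.05 s.
At the end, for the whole second after the job is handed in: the brush hangs released and at rest in its stand, guard on the tube's mouth (tip 2 to 18 mm above the stand's underside, within 15 mm of its axis, upright within 10 degrees), and the open jar stands upright on the table within 60 mm of where it was (horizontal distance between jar_brush and brush_stand below 0.015 m and z of jar_brush in the frame of brush_stand between 0.002 and 0.018 m and angle between jar_brush's own z axis and vertical below 0.17 rad and linear speed of jar_brush below 0.02 m/s and angle between empty_jar's own z axis and vertical below 0.15 rad and height (world z) of empty_jar below 0.01 m and distance of empty_jar from where it was at the start of the episode below 0.06 m); the robot touches nothing.
It fails at once if the open jar is tipped by more than 25 degrees (angle between empty_jar's own z axis and vertical above 0.44 rad).
It also fails if it takes over 54 s, if anything falls off the work surface, if the arm or the gripper's body presses on something with over 40 N, if the wrist force passes 120 N, or if a joint passes its speed limit or range.

## Working session

There is one attempt and no reset: what is moved stays moved. The work goes in short steps, each a Python script; the robot and the scene stay as the last script left them, time stands still between calls to the robot, and variables do not carry over. Pictures are saved under pics/ and viewed, and the job is handed in when it is done.

```bash
mkdir -p pics; cat > h.py <<'E'
import numpy as np, cv2
from bench import manip
def cam(n,save=None):
    c=manip.read_camera(n)
    for k in("K","dist_coeffs","rvec","tvec"): c[k]=np.array(c[k],float)
    c["R"]=cv2.Rodrigues(c["rvec"])[0]; c["t"]=c["tvec"].reshape(3); c["C"]=-c["R"].T@c["t"]
    if save: cv2.imwrite("pics/"+save,cv2.cvtColor(c["image"],cv2.COLOR_RGB2BGR))
    return c
def ray(c,u,v):
    p=cv2.undistortPoints(np.array([[[u,v]]],float),c["K"],c["dist_coeffs"])[0,0]
    d=c["R"].T@np.array([p[0],p[1],1]); return c["C"],d
def onz(c,u,v,z):
    C,d=ray(c,u,v); return C+d*(z-C[2])/d[2]
def depthpt(c,u,v):
    C,d=ray(c,u,v); return C+d*c["range_z"][int(v),int(u)]
def tri(rs):
    A=np.zeros((3,3));b=np.zeros(3)
    for C,d in rs:
        d=d/np.linalg.norm(d);P=np.eye(3)-np.outer(d,d);A+=P;b+=P@C
    return np.linalg.solve(A,b)
E
python3 - <<'E'
from h import *
for n in("scene","side","wrist"):
    c=cam(n,n+"0.png"); print(n,c["C"].round(),c["R"][2].round(2),c["K"][0,0])
print(manip.read_time(),manip.read_orientation())
E
```

```text
scene [ -4. 526. 479.] [ 0.5  -0.68 -0.53] 503.3723821222208
side [ 441. -432.  796.] [-0.01  0.46 -0.89] 436.05466737961183
wrist [177. 551. 372.] [ 0.24 -0.11 -0.96] 305.25252662942427
0.15 [ 2.11783110e-01  9.77316290e-01 -8.31071113e-04 -3.05706158e-04]
```

View pics/scene0.png

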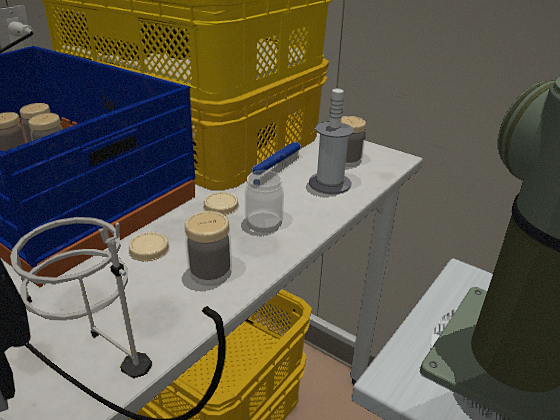

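View pics/side0.png

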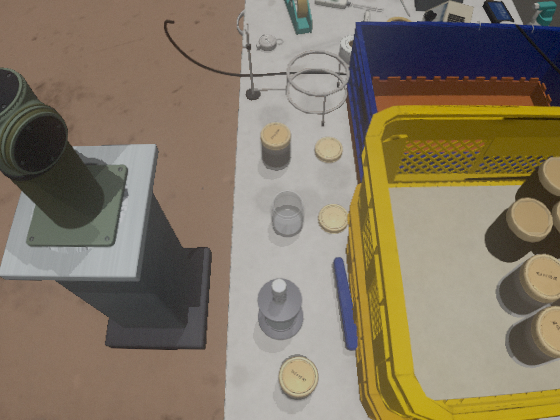

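View pics/wrist0.png

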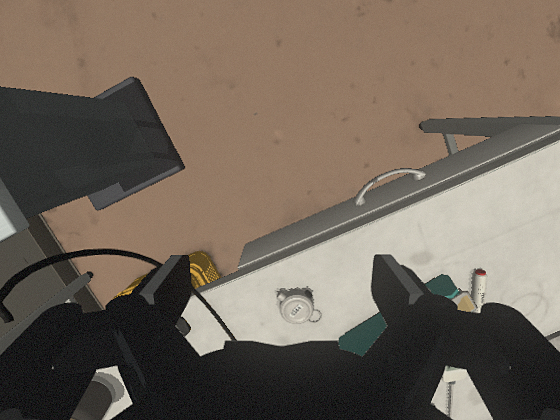

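The scene view shows the brush in its stand (handle top about (338,91), foot about (330,185)). The open jar is at about (264,205), with capped jars on either side. In the side view the handle top is at about (279,286) and the jar mouth at about (288,203). Next I'll zoom in and triangulate.

```bash
python3 - <<'E'
from h import *
a=cam("scene");b=cam("side")
za=cv2.resize(a["image"][80:250,225:385],None,fx=3.2,fy=3.2,interpolation=cv2.INTER_CUBIC)
zb=cv2.resize(b["image"][180:350,245:370],None,fx=3.2,fy=3.2,interpolation=cv2.INTER_CUBIC)
im=np.hstack([za,zb[:za.shape[0]]])[:,:800]; print(im.shape)
cv2.imwrite("pics/zoom.png",im[:,:,::-1])
for nm,pa,pb in (("handletop",(338,92),(279,286)),("guard",(333,130),(280,300)),("jarmouth",(264,177),(288,203))):
    p=tri([ray(a,*pa),ray(b,*pb)]); print(nm,p.round(1),depthpt(a,*pa).round(),depthpt(b,*pb).round())
for pb in ((350,270),(360,220),(340,290),(365,160),(395,120),(276,130),(298,370)): print(pb,depthpt(b,*pb).round())
for pa in ((205,90),(235,20),(210,140),(320,70)): print(pa,depthpt(a,*pa).round())
E
```

```text
(544, 800, 3)
handletop [ 431.9 -238.7  188.8] [ 426. -228.  193.] [ 432. -239.  190.]
guard [ 433.7 -237.8  114.7] [ 426. -222.  122.] [ 433. -249.  151.]
jarmouth [448.1 -47.9  88.8] [465. -69.  74.] [449. -16.  30.]
(350, 270) [ 559. -166.   49.]
(360, 220) [ 555. -142.  205.]
(340, 290) [ 540. -198.   35.]
(365, 160) [ 545. -118.  332.]
(395, 120) [587. -67. 349.]
(276, 130) [426. 120.  90.]
(298, 370) [ 460. -344.   89.]
(205, 90) [589. -62. 203.]
(235, 20) [548. -96. 319.]
(210, 140) [584. -64. 111.]
(320, 70) [ 552. -366.  178.]
```

View pics/zoom.png

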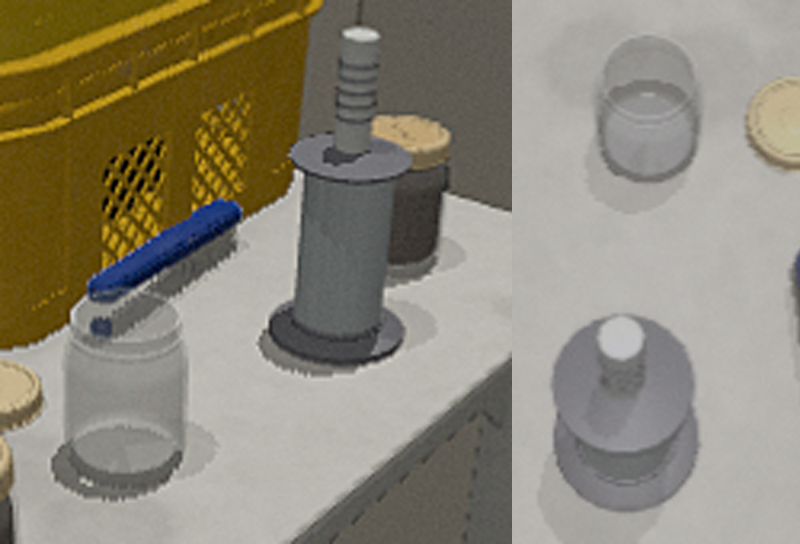

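```bash
python3 - <<'E'
from h import *
a=cam("scene");b=cam("side")
for nm,pa,pb in (("handletop",(337.8,90.6),(279,285.3)),("guard",(335,129),(279.7,299.7)),("jarmouth",(264.4,180),(287.5,205))):
    p=tri([ray(a,*pa),ray(b,*pb)]); print(nm,p.round(1))
print(onz(a,337.8,90.6,192),onz(b,279,285.3,192),onz(a,264.4,180,87),onz(b,287.5,205,87))
# tallest things in the front zone
for c in(a,b):
    v,u=np.mgrid[0:420:4,0:560:4]
    P=np.array([depthpt(c,x,y) for x,y in zip(u.ravel(),v.ravel()) if c["range_z"][y,x]>0])
    for y0 in range(-350,500,50):
        m=(P[:,1]>=y0)&(P[:,1]<y0+50)&(P[:,0]>260)&(P[:,0]<520)
        if m.any(): print(y0,P[m][P[m][:,2].argmax()].round())
    m=(P[:,2]>150)&(P[:,1]>-350)&(P[:,1]<250)&(P[:,0]>250);print("min x tall",P[m][P[m][:,0].argsort()[:4]].round())
for p in ([380,0,330],[420,-130,330],[433,-238,266],[433,-238,146],[450,-45,148]):
    print(p,manip.solve_ik(p,[0,1,0,0]))
E
```

```text
handletop [ 432.2 -238.4  191.4]
guard [ 431.9 -238.8  117.3]
jarmouth [447.4 -48.7  83. ]
[ 431.21549169 -236.89419161  192.        ] [ 432.24024209 -238.51175398  192.        ] [443.34233235 -42.86508434  87.        ] [447.04690968 -51.14241756  87.        ]
-350 [ 444. -346.   91.]
-300 [ 411. -250.  121.]
-250 [ 424. -232.  192.]
-200 [ 440. -200.    5.]
-150 [ 356. -110.    3.]
-100 [431. -69.  88.]
-50 [420. -43.  88.]
0 [422.  45.   2.]
50 [446.  95.  91.]
100 [426. 107.  92.]
150 [518. 150.  10.]
200 [470. 231.  99.]
250 [367. 291. 204.]
300 [370. 309. 202.]
350 [294. 353.  27.]
400 [404. 404.   3.]
min x tall [[ 422. -235.  154.]
 [ 422. -230.  186.]
 [ 423. -233.  177.]
 [ 423. -236.  161.]]
-350 [ 488. -348.   92.]
-300 [ 439. -254.  124.]
-250 [ 439. -237.  192.]
-200 [ 401. -167.    3.]
-150 [ 463. -111.    4.]
-100 [448. -74.  88.]
-50 [433. -24.  89.]
0 [399.  35.   4.]
50 [410.  94.  91.]
100 [426. 113.  93.]
150 [505. 170.   3.]
200 [494. 213. 100.]
250 [370. 300. 177.]
300 [508. 337.  98.]
350 [288. 351.  26.]
400 [404. 448.  11.]
450 [404. 482.  22.]
min x tall [[ 421. -241.  168.]
 [ 422. -236.  190.]
 [ 422. -242.  191.]
 [ 427. -248.  169.]]
[380, 0, 330] [-2.28834032e-01 -2.97098029e-01  1.82336355e+00 -4.44089210e-16
  1.61532714e+00 -1.79963036e+00]
[420, -130, 330] [-4.97510562e-01 -1.54192769e-01  1.70940246e+00 -4.44089210e-16
  1.58638296e+00 -2.06830689e+00]
[433, -238, 266] [-6.77933784e-01  5.63411906e-03  1.69024379e+00 -4.44089210e-16
  1.44571475e+00 -2.24873011e+00]
[433, -238, 146] [-6.77933784e-01  1.25795962e-01  1.82361523e+00 -4.44089210e-16
  1.19218147e+00 -2.24873011e+00]
[450, -45, 148] [-2.91446961e-01  3.37824104e-02  1.91874233e+00 -4.44089210e-16
  1.18906791e+00 -1.86224329e+00]
```

```bash
python3 - <<'E'
from h import *
manip.move_l([238,523,330],200)
manip.movep([380,0,330],[0,1,0,0])
manip.move_l([410,-140,330],200)
print(manip.read_time(),manip.read_ee_pos())
c=cam("wrist","w1.png"); print(c["C"].round(),c["R"][2].round(2))
E
```

```text
3.8167 [ 409.90938161 -139.14140842  329.87625449]
[ 343. -139.  472.] [ 0.26 -0.   -0.96]
```

View pics/w1.png

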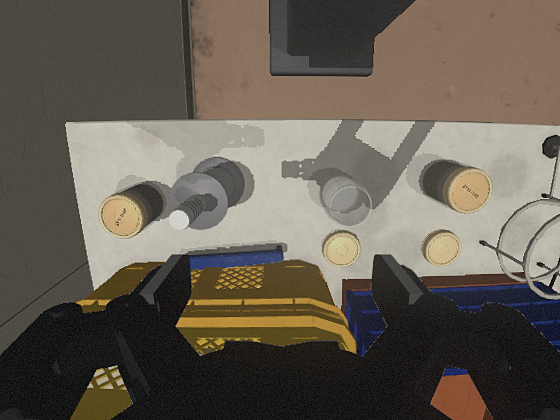

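The wrist view shows the handle top at about (180,219), the guard at (201,200) and the jar mouth at (349,202). I'll zoom in for the jar rim.

```bash
python3 - <<'E'
from h import *
c=cam("wrist");m=c["image"]
z=lambda x,y,w,h:cv2.resize(m[y:y+h,x:x+w],None,fx=5,fy=5,interpolation=cv2.INTER_CUBIC)
im=np.hstack([z(310,155,80,85),z(160,155,80,85)])
cv2.imwrite("pics/w1z.png",im[:,:,::-1])
E
```

```text
(no output)
```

View pics/w1z.png

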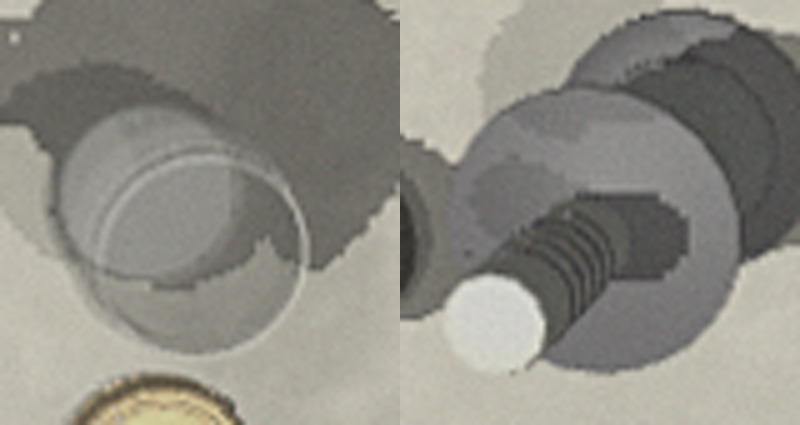

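```bash
python3 - <<'E'
from h import *
c=cam("wrist");a=cam("scene");b=cam("side")
print("jar mouth@87",onz(c,350.6,205.8,87),"base",onz(c,340,193.2,4),"guard",onz(c,199.4,200.8,122),"top",onz(c,178.8,219.6,192))
print(tri([ray(c,350.6,205.8),ray(b,287.5,205)]),tri([ray(c,178.8,219.6),ray(b,279,285.3)]),tri([ray(c,199.4,200.8),ray(b,279.7,299.7)]))
e=lambda u,v,z:onz(c,u,v,z).round(1)
print("mouth dia",e(310+19.4,205.8,87)-e(310+62,205.8,87))
E
```

```text
jar mouth@87 [445.21837309 -47.35056138  87.        ] base [446.78623417 -45.76163064   4.        ] guard [ 430.08005589 -235.34740766  122.        ] top [ 431.43944085 -237.43412173  192.        ]
[447.50187588 -45.30471763  76.87044481] [ 432.10755879 -238.00797259  190.24420594] [ 432.15479543 -237.60904522  113.79220432]
mouth dia [  0.1 -56.2   0. ]
```

Both points check out. The handle axis is at (432,-237.5) with its top at z≈191 (192 expected), and the jar axis is at (446,-46.5). Next is the grasp.

```bash
python3 - <<'E'
from h import *
manip.move_l([432,-237.5,260],150)
manip.move_l([432,-237.5,146],100)
manip.sleep(0.2)
manip.grip(10); print(manip.read_finger_gap(),manip.read_ft_force(),manip.read_ee_pos(),manip.read_time())
manip.move_l([432,-237.5,272],80)
manip.sleep(.3)
print(manip.read_ft_force(),manip.read_finger_gap(),manip.read_time(),manip.read_ee_pos())
cam("side","s2.png");cam("scene","c2.png")
E
```

```text
20.77757429537816 [-1.31845604  0.41648162  0.11595774] [ 432.0246971  -237.55761431  146.05486424] 7.1333
[ 0.37841064 -0.27514984 -1.3326633 ] 20.898932814289825 9.1583 [ 431.93564171 -237.45833364  271.81861602]
```

View pics/c2.png

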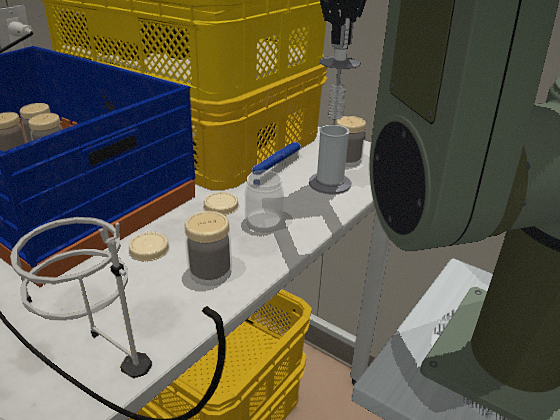

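View pics/s2.png

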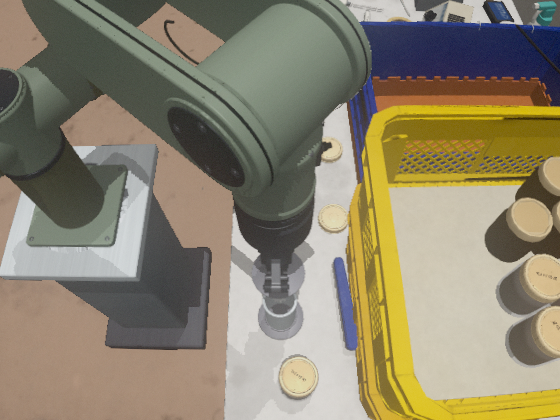

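The brush is out and hanging straight. The tube mouth is at about (334,132) in the scene view. I'll move over the jar, lower partway and look.

```bash
python3 - <<'E'
from h import *
manip.move_l([446,-46.5,272],120)
manip.move_l([446,-46.5,240],100)
manip.sleep(.2)
print(manip.read_time(),manip.read_ft_force())
a=cam("scene");b=cam("side")
z=lambda c,x,y,w,h,f:cv2.resize(c["image"][y:y+h,x:x+w],None,fx=f,fy=f,interpolation=cv2.INTER_CUBIC)
cv2.imwrite("pics/j1.png",np.hstack([z(a,220,60,140,180,3),z(b,240,170,120,180,3)])[:,:,::-1])
E
```

```text
11.675 [-0.5791945  -0.33666854 -0.70977031]
```

View pics/j1.png

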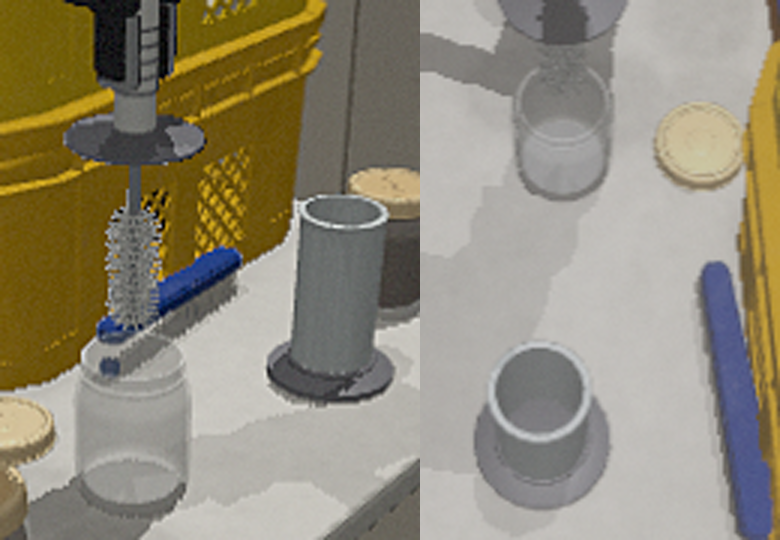

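```bash
python3 - <<'E'
from h import *
a=cam("scene");b=cam("side")
print("tube mouth",tri([ray(a,334.3,130.6),ray(b,280,300.3)]),onz(a,334.3,130.6,115),onz(b,280,300.3,115))
P=[446,-46.5]
def go(z,s):
    manip.move_l(P+[z],s); manip.sleep(.3); print(manip.read_time(),manip.read_ee_pos().round(1) if hasattr(manip.read_ee_pos(),'round') else manip.read_ee_pos(),manip.read_ft_force())
go(190,80)
go(148,60)
c=cam("scene")
cv2.imwrite("pics/j2.png",cv2.resize(c["image"][60:240,220:360],None,fx=3,fy=3,interpolation=cv2.INTER_CUBIC)[:,:,::-1])
E
```

```text
tube mouth [ 432.61463087 -238.62332479  113.82457881] [ 431.15477095 -236.17293695  115.        ] [ 432.67653713 -238.92989741  115.        ]
12.95 [446.3 -46.6 190.5] [-0.46379345  0.73019864 -0.16028828]
14.1 [446.3 -46.6 148.4] [ 0.46800026 -0.6286696  -0.34736551]
```

View pics/j2.png

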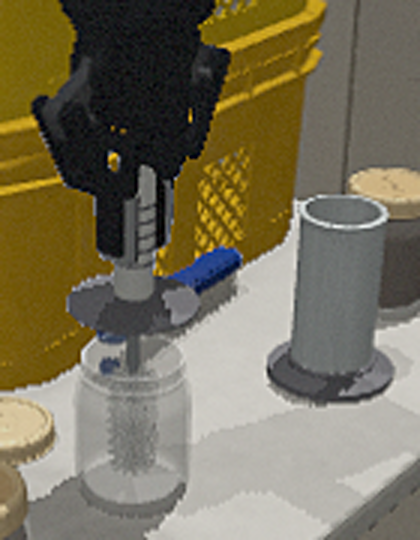

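The bristles are well inside the jar, with the tip at crop (133,470), about 12–15 mm above the base. I'll lower in small steps until contact.

```bash
python3 - <<'E'
from h import *
P=[446,-46.5]
for z in (146,144,142.5):
    manip.move_l(P+[z],40); manip.sleep(.15); f=manip.read_ft_force(); print(manip.read_time(),manip.read_ee_pos()[2],f)
    if f[2]>4: break
c=cam("scene")
cv2.imwrite("pics/j3.png",cv2.resize(c["image"][150:240,220:330],None,fx=5,fy=5,interpolation=cv2.INTER_CUBIC)[:,:,::-1])
E
```

```text
14.55 145.95552870596018 [-0.19131324  0.87293253 -0.62072781]
14.95 143.99086837655545 [-0.14109913  0.52369647 -1.43633194]
15.35 142.51772568808363 [-0.33677189  0.67810838 -1.42846223]
```

View pics/j3.png

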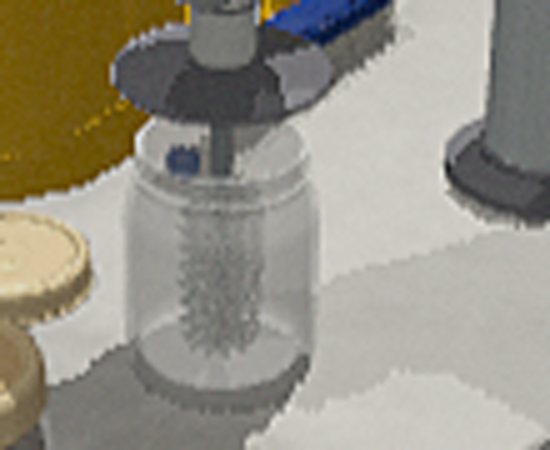

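```bash
python3 - <<'E'
from h import *
P=[446,-46.5]
for z in (206,143):
    manip.move_l(P+[z],80); manip.sleep(.4); print(manip.read_time(),manip.read_ee_pos(),manip.read_ft_force())
c=cam("scene","j4.png")
manip.move_l(P+[275],100); manip.sleep(.1)
manip.move_l([432.2,-238,275],120); manip.sleep(.3)
manip.move_l([432.2,-238,255],80); manip.sleep(.2)
print(manip.read_time(),manip.read_finger_gap())
a=cam("scene");b=cam("side")
z=lambda c,x,y,w,h,f:cv2.resize(c["image"][y:y+h,x:x+w],None,fx=f,fy=f,interpolation=cv2.INTER_CUBIC)
cv2.imwrite("pics/r1.png",np.hstack([z(a,220,60,140,180,3),z(b,240,170,120,180,3)])[:,:,::-1])
E
```

```text
16.7417 [445.87695717 -46.45820074 205.75956526] [ 0.65610381  0.34567172 -0.85193021]
18.075 [446.13298617 -46.54824505 143.24232028] [-0.41389559 -0.46545807 -0.4729731 ]
22.3417 20.820962477307965
```

View pics/j4.png

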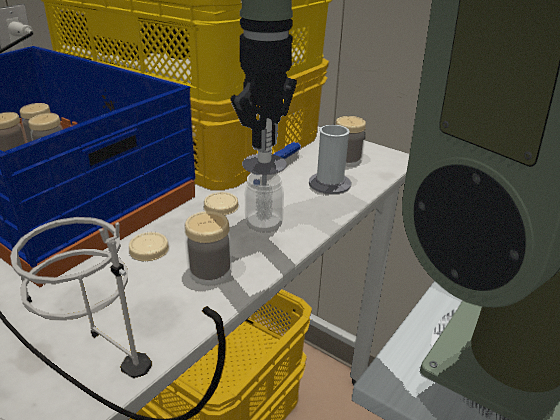

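View pics/r1.png

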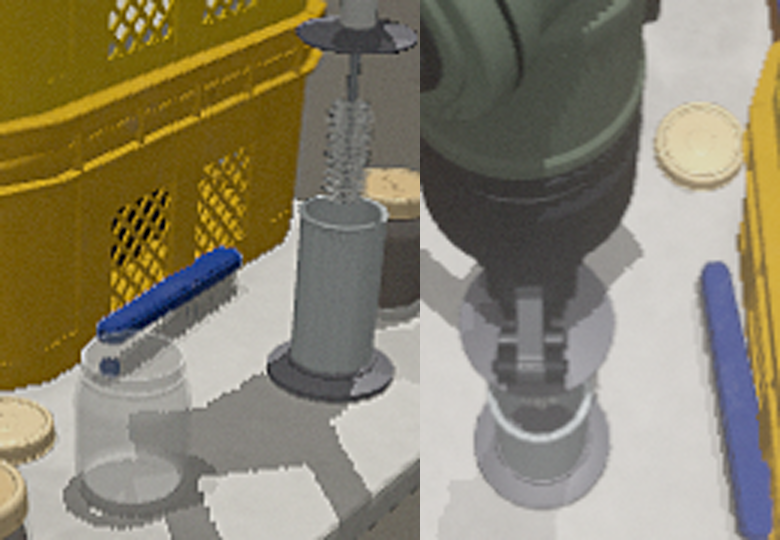

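The bristles hang centred on the tube (345 against 343 in the crop), and the jar hasn't moved. I'll lower the brush and release it.

```bash
python3 - <<'E'
from h import *
manip.move_l([432.2,-238,152],80)
for z in (148.5,147,146):
    manip.move_l([432.2,-238,z],30); manip.sleep(.15); f=manip.read_ft_force(); print(manip.read_time(),manip.read_ee_pos()[2],f)
    if f[2]>3: break
manip.grip(50); manip.sleep(.3); print(manip.read_finger_gap(),manip.read_ft_force())
p=manip.read_ee_pos()
manip.move_l([p[0],p[1],260],80)
manip.move_l([400,-60,320],150); manip.sleep(.3)
print(manip.read_time())
a=cam("scene");b=cam("side");c=cam("wrist","fw.png")
z=lambda c,x,y,w,h,f:cv2.resize(c["image"][y:y+h,x:x+w],None,fx=f,fy=f,interpolation=cv2.INTER_CUBIC)
cv2.imwrite("pics/f1.png",np.hstack([z(a,220,60,140,180,3),z(b,240,170,120,180,3)])[:,:,::-1])
E
```

```text
24.2917 148.57684243134676 [-0.09449263  0.45047731 -0.85752711]
24.6917 146.97410579749905 [-0.40321566  0.10569551 -1.25480005]
25.0917 146.06342609874378 [ 0.60015262 -0.45087838  0.53052734]
49.93264833649809 [-0.0408006   0.33475106  0.93487246]
29.075
```

View pics/f1.png

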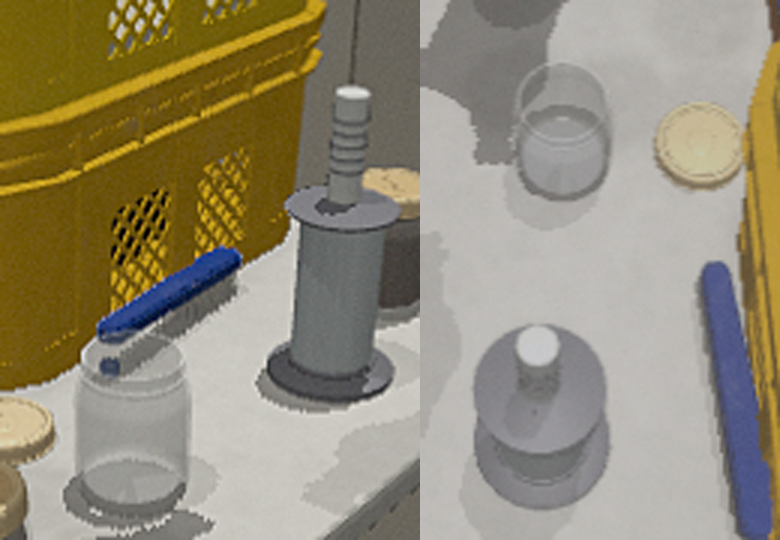

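View pics/fw.png

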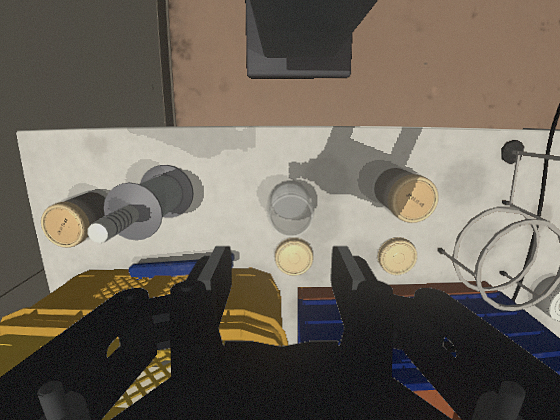

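The handle top is at scene (337.7,90.7) and side (279.3,285.3), the same pixels as at the start. The guard sits on the mouth and the jar stands where it was. I'll hand the job in.

```bash
python3 - <<'E'
from h import *
a=cam("scene");b=cam("side")
print(tri([ray(a,337.7,90.7),ray(b,279.3,285.3)]),manip.read_time(),manip.read_ft_force())
manip.job_done()
E
```

```text
[ 432.47899971 -238.36583377  191.21026253] 29.325 [-0.61204341 -0.61752608  0.56298531]
the job is handed in; nothing more can be done
```

I brushed out the open jar (down to the bottom, up, and down again), hung the brush back in its stand, let go, and handed the job in at 29.3 s.

- **Brushing:** On both down strokes the tip went to an estimated 6–7 mm above the jar's underside. On the draw up it reached about 70 mm. These heights come from the arm's position and an assumed grip height; a scene picture agreed. No contact with the jar floor showed in the force readings.
- **Brush in its stand:** The handle top measured (432.5, -238.4, 191.2) mm at the end, against (432.2, -238.4, 191.4) at the start. The guard rests on the tube's mouth, and the arm was clear of everything.
- **Jar:** It stands upright with no visible shift in the pictures.
- **Disagreements:** The height of the jar's rim varied between views (77–89 mm against the stated 87 mm), because the glass edge was hard to pick out. For the jar's position I cast rays at the known heights instead. The guard's height came out at 114–117 mm against 122 mm, also within what I could pick from the pictures.

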